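# Sort the optician's bench into the trays

## Task

Sort the five small things strewn along the front of the bench into the trays: the white carton and the blue carton (lenses) both into the yellow tray, the tan carton and the red-lidded jar (screws) both into the red tray, and the black loupe into the green tray. Everything ends upright as it was found, standing directly on its own tray's floor (side by side, nothing stacked or leaning on a rim), and the jar and loupe are set down, not dropped. Leave the lens clock (round dial gauge) and the black spectacles where they lie.

Things in the scene. Friction and masses are not known exactly. Their poses are not given: they have to be found in the camera images.
- white_carton: white carton, a closed box 51 (x) x 66 (y) x 28 (z) mm, about 50 g, lying flat on the worktop. Origin: centre of its underside; z up.
- blue_carton: blue carton, a closed box 51 (x) x 60 (y) x 24 (z) mm, about 50 g, lying flat on the worktop. Origin: centre of its underside; z up.
- screw_carton: tan (kraft yellow-brown) carton, a closed box 41 (x) x 50 (y) x 30 (z) mm, about 50 g, lying flat on the worktop. Origin: centre of its underside; z up.
- screw_jar: round clear jar with white contents and a red lid (lid fixed on), 52 mm in diameter, 58 mm tall, about 140 g, standing upright. Origin: centre of its underside; z up.
- loupe: black eye loupe, a round cup 34 mm in diameter and 34 mm tall, about 30 g, standing upright. Origin: centre of its underside; z up.
- yellow_tray: yellow open plastic tray for the lens cartons; outside 144 (x) x 174 (y) mm over the rim, 51 mm high in all (on a grey base), walls 4 mm (rim 6 mm), inside 132 x 162 mm, the top of its floor 24 mm above the worktop (27 mm below the rim). Fixed to the worktop, it does not move. Origin: centre of its underside on the worktop; x across the short way (away from its front wall, which carries a blank white card), y along the long way, z up.
- red_tray: red open plastic tray for the screws (tan carton and jar); outside 144 (x) x 174 (y) mm over the rim, 51 mm high in all (on a grey base), walls 4 mm (rim 6 mm), inside 132 x 162 mm, the top of its floor 24 mm above the worktop (27 mm below the rim). Fixed to the worktop, it does not move. Origin: centre of its underside on the worktop; x across the short way (away from its front wall, which carries a blank white card), y along the long way, z up.
- green_tray: green open plastic tray for the loupe; outside 144 (x) x 174 (y) mm over the rim, 51 mm high in all (on a grey base), walls 4 mm (rim 6 mm), inside 132 x 162 mm, the top of its floor 24 mm above the worktop (27 mm below the rim). Fixed to the worktop, it does not move. Origin: centre of its underside on the worktop; x across the short way (away from its front wall, which carries a blank white card), y along the long way, z up.
- lens_clock: bystander, leave alone: lens clock, a small round metal dial gauge lying flat, 68 (x) x 51 (y) x 16 (z) mm. Origin: centre of its underside; z up.
- spectacles: bystander, leave alone: folded black spectacle frame lying flat, 42 (x) x 139 (y) x 22 (z) mm. Origin: centre of its underside; z up.

How it is judged:
By the outcome, as a careful person would: the job done as asked, in the order asked, and still so for the second after the job is handed in, with the robot touching nothing.
It also fails if it takes over 120 s, if anything falls off the work surface, if the arm or the gripper's body presses on something with over 40 N, if the wrist force passes 120 N, or if a joint passes its speed limit or range.

## Robot

A 6-joint arm with a two-finger parallel gripper is mounted at the origin on a cart in front of the work surface, level with it; the furniture and walls round the work are solid. World frame = base frame: x ahead of the robot, y to its left, z up, the work surface at z = 0. Lengths are in m, angles in rad, forces in N, time in s.
With the tool pointing down it reaches from about 0.3 to 0.825 m from the base axis. Payload 5.4 kg.
Tool frame: the origin (TCP) lies on the mounting face of the last link; the fingertips stand 190 mm ahead of it and the grasp point (between the pads) lies 171 mm ahead of it (tcp_to_tips is the distance from the TCP to the fingertips, in m); z points along the fingers, y is the line along which they close (so a half turn about z gives the same grasp; the last joint's range is limited). The gripper opens to 92 mm and grips with 3 to 60 N. Pads are 20 mm wide; open, the fingers measure 128 mm over their backs; the gripper's body (75 mm by 189 mm) begins 69 mm behind the grasp point.
Start: joints at [0.92, 0.158, 1.597, -0, 1.386, -0.21], TCP at [0.245, 0.52, 0.405] pointing down, gripper open.
Joint ranges: [-2.91, 2.91], [-0.94, 2.29], [0.18, 2.7], [-1.29, 4.43], [0.17, 2.64], [-3, 3]. Speed limits (rad/s): [2.57, 2.57, 3.14, 3.14, 3.14, 3.14].

## Interface

Orientations are given as a unit quaternion [x, y, z, w].
In Python, from rig import * gives the robot as it stands. The module is installed in compiled form; this text tells all that it offers.
- The arm moves only by the tool carry_out, never from a script. Its argument "increments" is one flat list of numbers, 7 for each row, row after row: the shift along the tool's x, y, z normalised to -1 to 1, where 1 is 0.15 m, then the turn, a rotation vector about the tool's x, y, z normalised to -1 to 1, where 1 is 45 degrees, then the finger opening in mm, from 0 to 91.9. In form: [x, y, z, rx, ry, rz, grip, x, y, z, rx, ry, rz, grip, ...]. A call has 1 to 10 rows; each row is the pose to reach, as a shift and turn from the pose commanded when the call began, along the tool's axes at that moment; what a row does not reach only later rows make up. A row lasts 1/10 s, in which the tool goes at most 50 mm and 8.59 degrees, less where a joint would pass 70% of its speed; a pose out of reach is approached as far as the arm can. A call with a number of a shift or a turn outside -1 to 1 is refused whole. A call with a gripper value outside its range is refused whole. The fingers move at their own pace and stop on an object; "grip_force" is the grip in N (left out, the last holds). Time passes only in rows, so rows that repeat a pose let the fingers close. It gives the time, the measured TCP pose, the force, the opening and the grip force at its end, in the units of the state.
- get_state(): the state, without advancing time (a new reading comes with each control period).
- get_image(name): name is "side" or "top"; returns the picture (400x640x3 uint8, red, green, blue); there is no depth.
- get_calibration(name): a dict with "K" (3x3 intrinsics, pixels), "R" (3x3) and "t" (3): a world point X has camera coordinates R X + t. Camera axes: x right, y down, z forward; pixel columns grow to the right and rows downward; lengths in m; the calibration is good to about 2 mm. A picture is of the moment at which its call begins. get_calibration takes no time and is no camera call.
- sign_off(): hands the job in; it is judged then, once.
The state is a dict: "time": time; "joint_pos": joint angles; "joint_vel": joint speeds; "tau": joint torques, N m; "tcp_pos": TCP position; "tcp_rot": TCP orientation; "wrist_force": force on the tool from outside, world axes, zero at the start; "torque": the same for the moment, N m; "opening": opening from 0.0 (shut) to 1.0 (fully open); "grip_force": force on a finger pad.
Only numpy, scipy, OpenCV 4.12 (cv2) and the standard library are available. Lean on these libraries where they do the work, as an engineer would, in place of code of your own. Each camera call takes 0.05 s, during which the arm holds its last target. There are 200 camera calls.

## Working session

There is one attempt and no reset: what is moved stays moved. The work goes in short steps, Python scripts to look and compute and a tool call to move; the robot and the scene stay as the last step left them, time stands still between calls to the robot, and variables do not carry over. Pictures are saved under pics/ and viewed, at most 14 in all, crops included, and the job is handed in when it is done.

Besides the shell and the picture viewer there is one more tool, called after "Request:" as name(argument=value, ...) on one line, values as JSON. carry_out: Moves the arm, as the interface text tells. Scaled input: -1 to 1 covers 0.15 m each way for a shift and 45 degrees each way for a turn. Its arguments: {"type":"object","properties":{"increments":{"type":"array","items":{"type":"number"}},"grip_force":{"type":"number"}},"required":["increments"]}

```bash
mkdir -p pics
python3 - <<'E'
from rig import *
import cv2
for n in("top","side"):
    cv2.imwrite(f"pics/{n}0.png",get_image(n)[:,:,::-1]); c=get_calibration(n); print(n,c["K"],c["R"],c["t"])
print(get_state())
E
```

```text
top [[405.17381337   0.         315.65501189]
 [  0.         405.17381337 197.53521428]
 [  0.           0.           1.        ]] [[ 0.01308313 -0.99984139 -0.01208399]
 [-0.99155032 -0.0114129  -0.12921962]
 [ 0.12906121  0.01367248 -0.99154237]] [0.03604741 0.5422554  1.10659779]
side [[393.86710075   0.         311.63710143]
 [  0.         393.86710075 197.36963101]
 [  0.           0.           1.        ]] [[-0.88389975 -0.46763481 -0.00623799]
 [-0.25102496  0.48564438 -0.83733865]
 [ 0.39459814 -0.73855753 -0.54664895]] [0.50604409 0.15789746 1.04303321]
{'time': 0.1, 'joint_pos': array([ 9.19896479e-01,  1.58988071e-01,  1.59811139e+00, -2.12692896e-05,
        1.38620690e+00, -2.10111153e-01]), 'joint_vel': array([ 0.00118371, -0.00184346, -0.00352531,  0.00111359,  0.00018733,
        0.00167652]), 'tau': array([ 3.49594120e-04, -3.86500096e+01, -3.22963214e+01,  7.03383330e-02,
        3.38617817e-02, -3.61749585e-05]), 'tcp_pos': array([0.24519547, 0.51981922, 0.40381341]), 'tcp_rot': array([ 2.18612455e-01,  9.75811386e-01, -7.83028219e-04, -3.48090604e-04]), 'wrist_force': array([ 0.66434745, -0.53175497,  0.81988203]), 'torque': array([0.02869664, 0.00096003, 0.0190984 ]), 'grip_force': 0.0, 'opening': 1.0024699607312637}
```

View pics/top0.png

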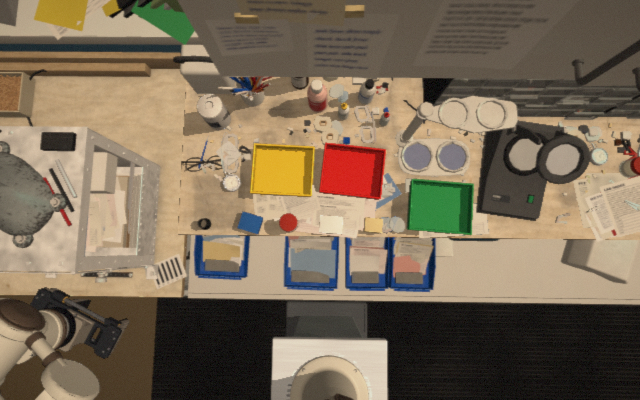

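View pics/side0.png

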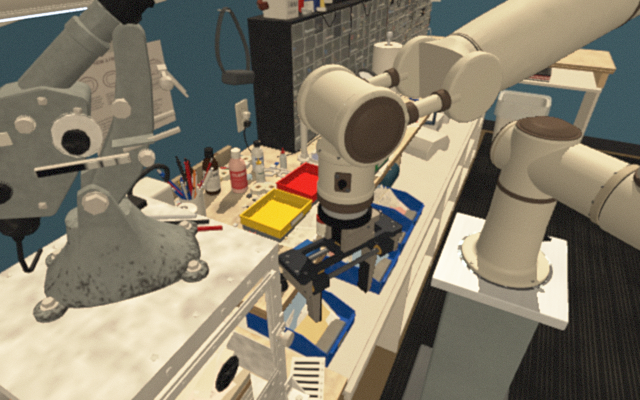

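The top view shows the loupe at (204,224), blue carton (250,224), jar (289,222), white carton (331,224) and tan carton (374,226). The trays are yellow (282,170), red (352,171) and green (440,207). In the side view the arm hides the front row. Next I'll crop the top view for a closer look and measure.

```bash
cat > h.py <<'E'
import numpy as np,cv2
from rig import *
def ray(n,uv,z):
    c=get_calibration(n);R,t=np.array(c["R"]),np.array(c["t"])
    d=R.T@np.linalg.inv(c["K"])@np.array([uv[0],uv[1],1.]);o=-R.T@t
    return o+d*(z-o[2])/d[2]
def proj(n,X):
    c=get_calibration(n);p=np.array(c["K"])@(np.array(c["R"])@np.array(X)+c["t"]);return p[:2]/p[2]
E
python3 - <<'E'
from h import *
im=cv2.imread("pics/top0.png"); hsv=cv2.cvtColor(im,cv2.COLOR_BGR2HSV)
cv2.imwrite("pics/c1.png",cv2.resize(im[140:245,180:420],None,fx=3.33,fy=3.33,interpolation=cv2.INTER_CUBIC))
def m(name,lo,hi,box,z):
    x0,y0,x1,y1=box; k=cv2.inRange(hsv,lo,hi)[y0:y1,x0:x1]
    c=max(cv2.findContours(k,0,2)[0],key=cv2.contourArea)+[x0,y0]
    P=np.array([ray("top",q,z)[:2] for q in c[:,0]],np.float32)
    r=cv2.minAreaRect(P); print(name,cv2.contourArea(c),cv2.boundingRect(c),np.round(r[0],4),np.round(r[1],4),round(r[2],1))
m("yel",(20,150,120),(35,255,255),(245,140,318,200),.051)
m("red",(0,150,80),(8,255,255),(318,140,390,200),.051)
m("grn",(60,100,40),(90,255,255),(400,175,480,240),.051)
m("blue",(100,100,40),(125,255,255),(232,205,268,233),.024)
m("jar",(0,120,60),(10,255,255),(275,208,302,236),.058)
m("tan",(12,70,120),(28,200,255),(362,214,384,236),.03)
m("loupe",(0,0,0),(180,255,70),(194,214,216,234),.034)
m("white",(0,0,215),(180,50,255),(316,212,346,236),.028)
E
```

```text
yel 3000.0 (250, 143, 65, 54) [0.6184 0.1378] [0.1745 0.1448] 87.7
red 3009.0 (319, 143, 67, 56) [ 0.6185 -0.059 ] [0.1737 0.1438] 84.1
grn 3024.5 (408, 179, 65, 55) [ 0.5196 -0.3016] [0.1734 0.14  ] 85.6
blue 317.0 (238, 212, 24, 21) [0.4702 0.2282] [0.0597 0.0473] 73.2
jar 239.0 (279, 213, 18, 19) [0.4703 0.1188] [0.0494 0.0467] 1.1
tan 368.0 (362, 214, 22, 22) [ 0.4682 -0.1176] [0.0589 0.0598] 0.7
loupe 90.0 (198, 219, 13, 10) [0.4648 0.3553] [0.0253 0.0341] 0.7
white 109.0 (331, 216, 12, 18) [ 0.4671 -0.0168] [0.0478 0.0309] 0.3
```

View pics/c1.png

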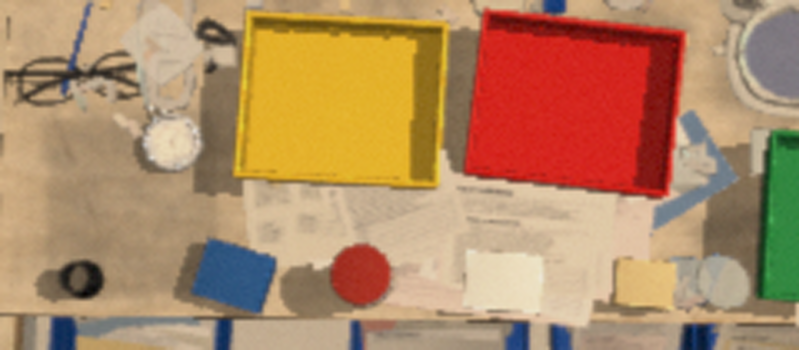

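The crop confirms the five items, with edges clear: white about (465–543, 250–311) and tan (614–676, 258–308) in the crop. A clear disc stands just right of the tan carton. Next I'll refine the poses and compute the first move.

```bash
cat >> h.py <<'E'
from scipy.spatial.transform import Rotation as Ro
def delta(X,yaw=0.,s=None):
    """increments from current measured pose to TCP X, tool down, tool y at azimuth yaw(deg)"""
    s=s or get_state(); R0=Ro.from_quat(s["tcp_rot"])
    a=np.radians(yaw); y=np.array([np.cos(a),np.sin(a),0]); z=np.array([0,0,-1.]); R1=Ro.from_matrix(np.c_[np.cross(y,z),y,z])
    d=R0.inv().apply(np.array(X)-s["tcp_pos"])/.15; r=(R0.inv()*R1).as_rotvec(degrees=True)/45
    print("shift",np.round(d,3),"turn",np.round(r,3))
E
python3 - <<'E'
from h import *
o=np.array([180,140]);f=3.33
def quad(n,pts,z):
    P=np.array([ray("top",o+np.array(p)/f,z)[:2] for p in pts]);e=np.roll(P,-1,0)-P
    print(n,P.mean(0).round(4),np.linalg.norm(e,axis=1).round(3),np.degrees(np.arctan2(e[:,1],e[:,0])).round(1))
im=cv2.imread("pics/top0.png"); hsv=cv2.cvtColor(im,cv2.COLOR_BGR2HSV)
def m(n,lo,hi,box,z):
    x0,y0,x1,y1=box; k=cv2.inRange(cv2.resize(hsv[y0:y1,x0:x1],None,fx=4,fy=4,interpolation=1),lo,hi)
    c=max(cv2.findContours(k,0,2)[0],key=cv2.contourArea)
    P=np.array([ray("top",(q+.5)/4-.5+[x0,y0],z)[:2] for q in c[:,0]],np.float32); r=cv2.minAreaRect(P)
    print(n,np.round(r[0],4),np.round(r[1],4),round(r[2],1))
quad("white",[(465,250),(543,253),(541,311),(463,307)],.028)
quad("tan",[(616,258),(676,260),(674,307),(614,305)],.03)
quad("blue",[(211,239),(275,254),(262,313),(192,291)],.024)
for v in(180,190,200): m("white>%d"%v,(0,0,v),(180,40,255),(312,212,346,236),.028)
for q in(75,90,105): m("tan>%d"%q,(14,q,150),(26,200,255),(363,214,388,236),.03)
m("loupe",(0,0,0),(180,255,60),(192,212,218,236),.034)
print(hsv[224,316:346:2].tolist()); print(hsv[226,360:400:2].tolist())
delta([.466,-.015,.405])
E
```

```text
white [ 0.4678 -0.0014] [0.066 0.049 0.066 0.048] [-91.5 178.3  87.8  -1.3]
tan [ 0.4672 -0.1209] [0.051 0.04  0.05  0.04 ] [-91.2 177.1  88.8  -2.6]
blue [0.4704 0.2261] [0.056 0.051 0.063 0.047] [-102.5  169.3   73.5  -18.1]
white>180 [ 0.4735 -0.0315] [0.0134 0.0035] 0.3
white>190 [ 0.4735 -0.0315] [0.0134 0.0035] 0.3
white>200 [ 0.4735 -0.0315] [0.0134 0.0035] 0.3
tan>75 [ 0.4683 -0.1246] [0.061  0.0703] 0.7
tan>90 [ 0.4683 -0.124 ] [0.0609 0.0691] 0.7
tan>105 [ 0.4673 -0.1192] [0.0489 0.0422] 87.0
loupe [0.4637 0.3484] [0.0205 0.0287] 79.8
[[17, 64, 210], [17, 64, 199], [18, 59, 219], [20, 54, 228], [20, 54, 230], [20, 53, 230], [21, 53, 230], [20, 50, 233], [19, 52, 234], [20, 49, 236], [20, 50, 235], [21, 46, 236], [21, 45, 236], [22, 29, 234], [17, 63, 219]]
[[17, 67, 224], [17, 64, 224], [17, 91, 154], [19, 117, 220], [18, 121, 220], [19, 117, 222], [19, 118, 223], [19, 114, 225], [20, 117, 228], [19, 116, 226], [20, 115, 228], [18, 102, 218], [16, 58, 192], [17, 50, 183], [22, 34, 167], [22, 45, 180], [19, 45, 189], [18, 42, 184], [21, 48, 187], [19, 48, 185]]
shift [-2.853 -2.597 -0.005] turn [-2.000e-03  1.000e-03  1.439e+00]
```

Request:
carry_out(increments=[-1,-1,0,0,0,1,92,-1,-1,0,0,0,1,91,-1,-1,0,0,0,1,91,-1,-1,0,0,0,1,91,-1,-1,0,0,0,1,91,-1,-1,0,0,0,1,91,-1,-1,0,0,0,1,91], grip_force=15)

```text
time: 0.8
tcp_pos: [0.3171, 0.3198, 0.4045]
tcp_rot: [0.576, 0.817, -0.0, -0.0]
wrist_force: [-0.4, 0.7, -0.1]
opening: 0.99
grip_force: 0.0
```

Request:
carry_out(increments=[-1,0.1,0,0,0,0.47,91,-1,0.1,0,0,0,0.47,91,-1,0.1,0,0,0,0.47,91,-1,0.1,0,0,0,0.47,91,-1,0.1,0,0,0,0.47,91])

```text
time: 1.3
tcp_pos: [0.3821, 0.1838, 0.4045]
tcp_rot: [0.716, 0.698, -0.0, -0.0]
wrist_force: [-0.1, 0.3, -0.5]
opening: 0.987
grip_force: 0.0
```

Run:
```python
from h import *
delta([.468,-.0015,.3],-1.5)
```

```text
shift [-1.221  0.605  0.696] turn [-0.001 -0.     0.001]
```

Request:
carry_out(increments=[-1,0.6,0.4,0,0,0,91,-1,0.6,0.4,0,0,0,91,-1,0.6,0.4,0,0,0,91,-1,0.6,0.4,0,0,0,91,-1,0.6,0.4,0,0,0,91,-1,0.6,0.4,0,0,0,91])

```text
time: 1.9
tcp_pos: [0.468, 0.0335, 0.3442]
tcp_rot: [0.715, 0.699, -0.0, -0.001]
wrist_force: [-1.0, 1.0, 0.7]
opening: 0.991
grip_force: 0.0
```

Run:
```python
from h import *
cv2.imwrite("pics/s1.png",get_image("side")[:,:,::-1])
im=get_image("top")[:,:,::-1];cv2.imwrite("pics/t1.png",im)
for n,p in dict(white=(.468,-.0015,.028),tan=(.467,-.1205,.03),blue=(.4704,.2275,.024),jar=(.47,.119,.058),loupe=(.464,.349,.034)).items(): print(n,proj("side",p).round(1))
delta([.468,-.0015,.185],-1.5)
```

```text
white [341.8 202.6]
tan [356.9 184.3]
blue [305.5 246.3]
jar [323.9 214.8]
loupe [283.6 273. ]
shift [-0.237  0.006  1.066] turn [ 0.    -0.001  0.006]
```

View pics/s1.png

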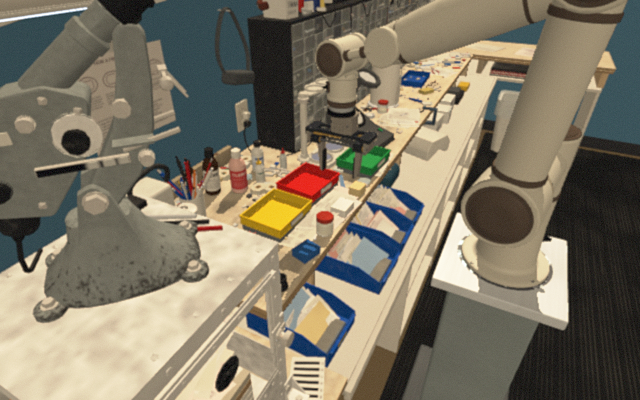

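The side view agrees with the top-view positions: jar (324,213), white (343,204), tan (357,187), blue (306,250). The way down is clear, so I descend and grip the white carton.

Request:
carry_out(increments=[-0.24,0,0.3,0,0,0,91,-0.24,0,0.6,0,0,0,91,-0.24,0,0.85,0,0,0,91,-0.24,0,1,0,0,0,91,-0.24,0,1,0,0,0,91,-0.24,0,1,0,0,0,40,-0.24,0,1,0,0,0,40,-0.24,0,1,0,0,0,40,-0.24,0,1,0,0,0,40,-0.24,0,1,0,0,0,40], grip_force=15)

```text
time: 3.0
tcp_pos: [0.4673, -0.0039, 0.1952]
tcp_rot: [0.716, 0.698, 0.0, 0.0]
wrist_force: [-0.4, 1.5, 0.7]
opening: 0.582
grip_force: 0.0
```

Request:
carry_out(increments=[0,0,0,0,0,0,40,0,0,0,0,0,0,40,0,0,0,0,0,0,40,0,0,-0.3,0,0,0,40,0,0,-0.6,0,0,0,40,0.3,0.3,-0.7,0,0,0,40,0.65,0.7,-0.7,0,0,0,40,0.65,1,-0.7,0,0,0,40,0.65,1,-0.7,0,0,0,40,0.65,1,-0.7,0,0,0,40])

```text
time: 4.0
tcp_pos: [0.622, 0.091, 0.2988]
tcp_rot: [0.715, 0.699, 0.0, 0.0]
wrist_force: [-0.4, 0.4, -1.0]
opening: 0.547
grip_force: 14.9
```

Run:
```python
from h import *
delta([.618,.098,.22],-2); s=get_state(); print(s["opening"]*92,s["grip_force"])
```

```text
shift [ 0.046 -0.028  0.525] turn [ 0.001 -0.     0.015]
50.35876954923165 14.873578548431396
```

Request:
carry_out(increments=[0.05,-0.03,0.25,0,0,0,40,0.05,-0.03,0.45,0,0,0,40,0.05,-0.03,0.52,0,0,0,40,0.05,-0.03,0.525,0,0,0,40,0.05,-0.03,0.525,0,0,0,68,0.05,-0.03,0.525,0,0,0,68,0.05,-0.03,0.525,0,0,0,68,0.05,-0.03,0.525,0,0,0,68,0.05,-0.03,0.3,0,0,0,68,0.05,-0.03,0,0,0,0,68])

```text
time: 5.0
tcp_pos: [0.614, 0.0975, 0.2979]
tcp_rot: [0.716, 0.698, -0.002, -0.002]
wrist_force: [1.2, -0.1, -0.6]
opening: 0.74
grip_force: 0.0
```

Run:
```python
from h import *
s=get_state(); print(s["tcp_pos"],s["opening"]*92)
delta([.4704,.2275,.3],-15)
```

```text
[0.61400595 0.0974639  0.29792212] 68.10047111599822
shift [ 0.843 -0.978 -0.008] turn [-0.008  0.001  0.302]
```

Request:
carry_out(increments=[0.84,-0.97,0,0,0,0.29,88,0.84,-0.97,0,0,0,0.29,88,0.84,-0.97,0,0,0,0.29,88,0.84,-0.97,0,0,0,0.29,88,0.84,-0.97,0,0,0,0.29,88,0.84,-0.97,0,0,0,0.29,88])

```text
time: 5.6
tcp_pos: [0.4727, 0.2274, 0.3002]
tcp_rot: [0.79, 0.613, 0.0, 0.0]
wrist_force: [-0.0, -1.0, -0.1]
opening: 0.96
grip_force: 0.0
```

Run:
```python
from h import *
im=get_image("top")[:,:,::-1];cv2.imwrite("pics/t2.png",cv2.resize(im[140:245,180:420],None,fx=3.33,fy=3.33))
delta([.4704,.2275,.194],-15)
```

```text
shift [-0.001 -0.022  0.708] turn [ 0.002 -0.     0.012]
```

View pics/t2.png

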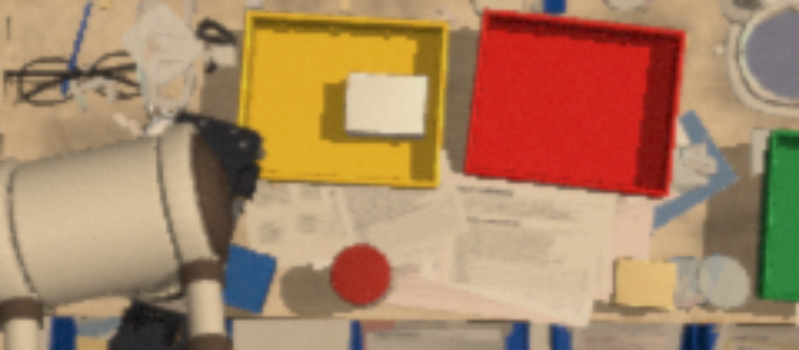

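The white carton lies flat inside the yellow tray at crop (347–425, 73–137). Blue is untouched under the gripper, so I grip it now.

Request:
carry_out(increments=[0,-0.02,0.3,0,0,0,88,0,-0.02,0.55,0,0,0,88,0,-0.02,0.71,0,0,0,88,0,-0.02,0.71,0,0,0,40,0,-0.02,0.71,0,0,0,40,0,-0.02,0.71,0,0,0,40,0,-0.02,0.71,0,0,0,40,0,-0.02,0.71,0,0,0,40,0,-0.02,0.71,0,0,0,40,0,-0.02,0.71,0,0,0,40])

```text
time: 6.65
tcp_pos: [0.4701, 0.2277, 0.1934]
tcp_rot: [0.79, 0.613, 0.0, 0.0]
wrist_force: [0.3, -0.5, 1.6]
opening: 0.546
grip_force: 14.9
```

Run:
```python
from h import *
s=get_state(); print(s["tcp_pos"],s["opening"]*92,s["grip_force"])
delta([.618,.182,.3],-3)
```

```text
[0.47006597 0.22772003 0.19339943] 50.240816315021114 14.909528642892838
shift [-0.049  1.031 -0.71 ] turn [ 0.001  0.    -0.254]
```

Request:
carry_out(increments=[0,0,-0.33,0,0,0,40,0,0,-0.6,0,0,0,40,-0.04,0.3,-0.71,0,0,-0.25,40,-0.04,0.7,-0.71,0,0,-0.25,40,-0.04,1,-0.71,0,0,-0.25,40,-0.04,1,-0.71,0,0,-0.25,40,-0.04,1,-0.71,0,0,-0.25,40])

```text
time: 7.35
tcp_pos: [0.6142, 0.184, 0.2988]
tcp_rot: [0.727, 0.687, -0.001, -0.001]
wrist_force: [-0.3, -0.3, -0.8]
opening: 0.546
grip_force: 14.9
```

Run:
```python
from h import *
s=get_state(); print(s["tcp_pos"],s["opening"]*92,s["grip_force"])
delta([.617,.182,.2185],-3)
```

```text
[0.61422275 0.18400403 0.29878384] 50.2284449385281 14.911433905363083
shift [-0.012  0.02   0.535] turn [-0.002  0.    -0.006]
```

Request:
carry_out(increments=[0,0,0.25,0,0,0,40,0,0,0.45,0,0,0,40,0,0,0.52,0,0,0,40,0,0,0.535,0,0,0,40,0,0,0.535,0,0,0,68,0,0,0.535,0,0,0,68,0,0,0.535,0,0,0,68,0,0,0.535,0,0,0,68,0,0,0.25,0,0,0,68,0,0,-0.1,0,0,0,68])

```text
time: 8.35
tcp_pos: [0.6127, 0.1843, 0.3108]
tcp_rot: [0.727, 0.687, -0.002, -0.002]
wrist_force: [0.7, 0.6, 0.1]
opening: 0.741
grip_force: 0.0
```

Run:
```python
from h import *
s=get_state(); print(s["tcp_pos"],s["opening"]*92,s["grip_force"])
delta([.467,-.1205,.3],-2)
```

```text
[0.61267668 0.18429158 0.31083654] 68.18634539464374 0.0
shift [-2.083 -0.855  0.079] turn [-0.007  0.001 -0.027]
```

Request:
carry_out(increments=[-1,-0.4,0,0,0,0,75,-1,-0.4,0,0,0,0,75,-1,-0.4,0,0,0,0,75,-1,-0.4,0,0,0,0,75,-1,-0.4,0,0,0,0,75])

```text
time: 8.85
tcp_pos: [0.5452, 0.0368, 0.3127]
tcp_rot: [0.728, 0.686, 0.0, 0.0]
wrist_force: [0.4, 0.4, -0.3]
opening: 0.816
grip_force: 0.0
```

Request:
carry_out(increments=[-1,-0.45,0,0,0,0,75,-1,-0.45,0,0,0,0,75,-1,-0.45,0,0,0,0,75,-1,-0.45,0,0,0,0,75,-1,-0.45,0,0,0,0,75])

```text
time: 9.35
tcp_pos: [0.47, -0.1086, 0.3127]
tcp_rot: [0.727, 0.686, 0.0, 0.0]
wrist_force: [0.1, -0.3, 0.1]
opening: 0.816
grip_force: 0.0
```

Run:
```python
from h import *
s=get_state(); print(s["tcp_pos"])
delta([.467,-.1205,.196],-2)
im=get_image("top")[:,:,::-1];cv2.imwrite("pics/t3.png",cv2.resize(im[140:245,180:480],None,fx=2.6,fy=2.6))
```

```text
[ 0.46999121 -0.10860733  0.31269789]
shift [-0.08  -0.016  0.778] turn [ 0.002  0.    -0.029]
```

View pics/t3.png

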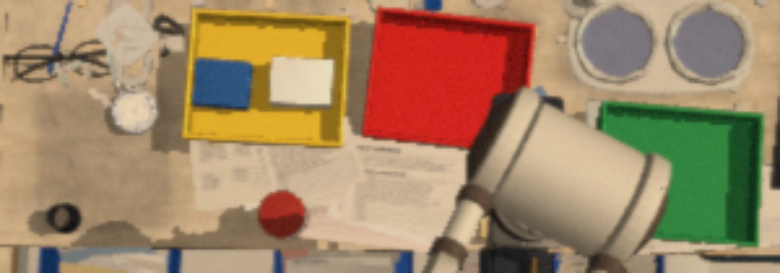

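Blue at (193–252, 58–107) and white at (270–333, 57–105) both lie flat, side by side, in the yellow tray. Now the tan carton.

Request:
carry_out(increments=[-0.08,-0.02,0.2,0,0,-0.03,75,-0.08,-0.02,0.5,0,0,-0.03,75,-0.08,-0.02,0.72,0,0,-0.03,75,-0.08,-0.02,0.78,0,0,-0.03,75,-0.08,-0.02,0.78,0,0,-0.03,30,-0.08,-0.02,0.78,0,0,-0.03,30,-0.08,-0.02,0.78,0,0,-0.03,30,-0.08,-0.02,0.78,0,0,-0.03,30,-0.08,-0.02,0.78,0,0,-0.03,30,-0.08,-0.02,0.78,0,0,-0.03,30])

```text
time: 10.4
tcp_pos: [0.4666, -0.12, 0.1965]
tcp_rot: [0.719, 0.695, 0.0, 0.001]
wrist_force: [-0.4, 1.5, 6.7]
opening: 0.437
grip_force: 14.8
```

Run:
```python
from h import *
s=get_state(); print(s["tcp_pos"],s["opening"]*92,s["grip_force"])
delta([.612,-.098,.3],-6)
```

```text
[ 0.46662488 -0.12000949  0.19650692] 40.24763770554151 14.761106371879578
shift [ 0.178  0.965 -0.688] turn [0.003 0.001 0.092]
```

Request:
carry_out(increments=[0,0,-0.33,0,0,0,30,0,0,-0.6,0,0,0,30,0.17,0.3,-0.69,0,0,0.09,30,0.17,0.7,-0.69,0,0,0.09,30,0.17,0.98,-0.69,0,0,0.09,30,0.17,0.98,-0.69,0,0,0.09,30,0.17,0.98,-0.69,0,0,0.09,30])

```text
time: 11.1
tcp_pos: [0.6141, -0.0989, 0.2978]
tcp_rot: [0.742, 0.67, -0.0, -0.001]
wrist_force: [-0.0, 0.3, -0.7]
opening: 0.441
grip_force: 14.7
```

Run:
```python
from h import *
s=get_state(); print(s["tcp_pos"],s["opening"]*92,s["grip_force"])
delta([.614,-.099,.2215],-6)
```

```text
[ 0.61405878 -0.09893265  0.29782234] 40.551481899039366 14.743698835372925
shift [-0.001  0.     0.509] turn [-0.002 -0.     0.003]
```

Request:
carry_out(increments=[0,0,0.25,0,0,0,30,0,0,0.43,0,0,0,30,0,0,0.5,0,0,0,30,0,0,0.51,0,0,0,30,0,0,0.51,0,0,0,58,0,0,0.51,0,0,0,58,0,0,0.51,0,0,0,58,0,0,0.51,0,0,0,58,0,0,0.25,0,0,0,58,0,0,-0.15,0,0,0,58])

```text
time: 12.1
tcp_pos: [0.6126, -0.0986, 0.3094]
tcp_rot: [0.743, 0.67, -0.002, -0.003]
wrist_force: [1.2, 0.1, 0.3]
opening: 0.63
grip_force: 0.0
```

Run:
```python
from h import *
s=get_state(); print(s["tcp_pos"],s["opening"]*92,s["grip_force"])
delta([.47,.119,.32],-4)
```

```text
[ 0.61255162 -0.0985704   0.30936485] 57.99405193624863 0.0
shift [ 1.345 -1.095 -0.062] turn [-0.008 -0.002 -0.042]
```

Request:
carry_out(increments=[0.7,-0.8,-0.05,0,0,-0.04,90,0.7,-0.8,-0.05,0,0,-0.04,90,0.7,-0.8,-0.05,0,0,-0.04,90,0.7,-0.8,-0.05,0,0,-0.04,90,0.7,-0.8,-0.05,0,0,-0.04,90])

```text
time: 12.6
tcp_pos: [0.5045, 0.0188, 0.3191]
tcp_rot: [0.731, 0.682, 0.0, 0.0]
wrist_force: [0.5, 0.5, 0.7]
opening: 0.976
grip_force: 0.0
```

Request:
carry_out(increments=[0.65,-0.3,0,0,0,0,90,0.65,-0.3,0,0,0,0,90,0.65,-0.3,0,0,0,0,90,0.65,-0.3,0,0,0,0,90])

```text
time: 13.0
tcp_pos: [0.4681, 0.1185, 0.3191]
tcp_rot: [0.731, 0.682, 0.0, 0.001]
wrist_force: [-0.2, 0.1, 0.4]
opening: 0.978
grip_force: 0.0
```

Run:
```python
from h import *
im=get_image("top")[:,:,::-1];cv2.imwrite("pics/t4.png",cv2.resize(im[140:245,180:480],None,fx=2.6,fy=2.6))
s=get_state(); print(s["tcp_pos"])
delta([.47,.119,.201],-4)
```

```text
[0.4684405  0.11757872 0.31909258]
shift [0.011 0.009 0.787] turn [ 0.002  0.001 -0.002]
```

View pics/t4.png

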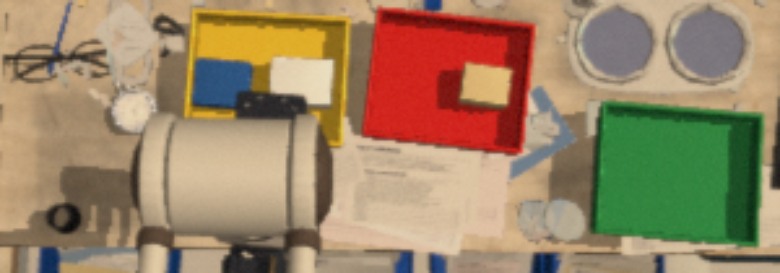

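The tan carton lies flat in the red tray at crop (460–512, 62–105). Now the jar.

Request:
carry_out(increments=[0.01,0.01,0.3,0,0,0,90,0.01,0.01,0.55,0,0,0,90,0.01,0.01,0.75,0,0,0,90,0.01,0.01,0.79,0,0,0,90,0.01,0.01,0.79,0,0,0,40,0.01,0.01,0.79,0,0,0,40,0.01,0.01,0.79,0,0,0,40,0.01,0.01,0.79,0,0,0,40,0.01,0.01,0.79,0,0,0,40,0.01,0.01,0.79,0,0,0,40])

```text
time: 14.05
tcp_pos: [0.4694, 0.1197, 0.2011]
tcp_rot: [0.732, 0.681, 0.001, 0.001]
wrist_force: [-0.1, 0.5, 4.2]
opening: 0.557
grip_force: 15.0
```

Run:
```python
from h import *
s=get_state(); print(s["tcp_pos"],s["opening"]*92,s["grip_force"])
delta([.622,-.024,.32],-6)
```

```text
[0.46936186 0.1197298  0.20113907] 51.20410100233486 15.002933581172329
shift [-0.883  1.085 -0.79 ] turn [ 0.002 -0.     0.042]
```

Request:
carry_out(increments=[0,0,-0.25,0,0,0,40,0,0,-0.5,0,0,0,40,0,0,-0.79,0,0,0,40,-0.3,0.3,-0.79,0,0,0.04,40,-0.5,0.55,-0.79,0,0,0.04,40,-0.7,0.8,-0.79,0,0,0.04,40,-0.89,1,-0.79,0,0,0.04,40,-0.89,1,-0.79,0,0,0.04,40,-0.89,1,-0.79,0,0,0.04,40], grip_force=20)

```text
time: 14.95
tcp_pos: [0.6089, -0.0248, 0.3178]
tcp_rot: [0.743, 0.669, -0.0, -0.001]
wrist_force: [0.8, 1.0, -1.2]
opening: 0.561
grip_force: 20.0
```

Run:
```python
from h import *
s=get_state(); print(s["tcp_pos"],s["opening"]*92,s["grip_force"])
delta([.618,-.024,.2255],-6)
```

```text
[ 0.60891369 -0.02479509  0.31777553] 51.59173351708811 19.99584460621918
shift [0.011 0.061 0.615] turn [-0.002 -0.001  0.   ]
```

Set it down gently, slow over the last centimetre.

Request:
carry_out(increments=[0.01,0.06,0.2,0,0,0,40,0.01,0.06,0.4,0,0,0,40,0.01,0.06,0.53,0,0,0,40,0.01,0.06,0.58,0,0,0,40,0.01,0.06,0.6,0,0,0,40,0.01,0.06,0.61,0,0,0,40,0.01,0.06,0.615,0,0,0,40,0.01,0.06,0.615,0,0,0,40])

```text
time: 15.75
tcp_pos: [0.6184, -0.0237, 0.2276]
tcp_rot: [0.743, 0.67, 0.001, 0.001]
wrist_force: [0.3, 0.3, -1.7]
opening: 0.554
grip_force: 20.0
```

Request:
carry_out(increments=[0,0,0.007,0,0,0,40,0,0,0.014,0,0,0,40,0,0,0.014,0,0,0,40])

```text
time: 16.05
tcp_pos: [0.6183, -0.0238, 0.2252]
tcp_rot: [0.743, 0.67, 0.0, 0.0]
wrist_force: [-2.2, -0.2, 3.8]
opening: 0.556
grip_force: 20.0
```

Upward force means the jar is touching the floor, so release and retreat.

Request:
carry_out(increments=[0,0,0,0,0,0,70,0,0,0,0,0,0,70,0,0,0,0,0,0,70,0,0,0,0,0,0,70,0,0,-0.2,0,0,0,70,0,0,-0.5,0,0,0,70,0,0,-0.75,0,0,0,70,0,0,-0.75,0,0,0,70])

```text
time: 16.85
tcp_pos: [0.62, -0.024, 0.344]
tcp_rot: [0.743, 0.67, 0.004, 0.005]
wrist_force: [1.1, -0.5, 0.3]
opening: 0.76
grip_force: 0.0
```

Run:
```python
from h import *
delta([.464,.35,.33],-6)
```

```text
shift [ 2.374 -1.292  0.074] turn [0.016 0.002 0.002]
```

Request:
carry_out(increments=[0.95,-0.5,0.05,0,0,0,70,0.95,-0.5,0.05,0,0,0,70,0.95,-0.5,0.05,0,0,0,70,0.95,-0.5,0.05,0,0,0,70,0.95,-0.5,0.05,0,0,0,70])

```text
time: 17.35
tcp_pos: [0.5572, 0.1273, 0.3285]
tcp_rot: [0.742, 0.671, -0.001, -0.0]
wrist_force: [0.3, -1.1, 0.6]
opening: 0.759
grip_force: 0.0
```

Run:
```python
from h import *
for i in range(2): im=get_image("top")[:,:,::-1]
cv2.imwrite("pics/l.png",cv2.resize(im[205:243,185:225],None,fx=12,fy=12,interpolation=1))
for p in[(204.3,223.8)]: print(ray("top",p,.034),ray("top",p,.017))
```

```text
[0.46399343 0.35441696 0.034     ] [0.46503721 0.35932493 0.017     ]
```

View pics/l.png

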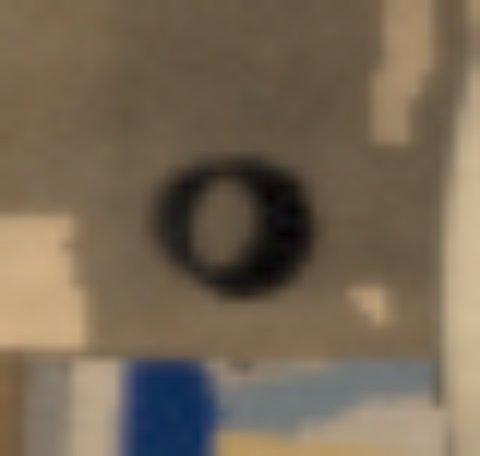

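The loupe's rim circle in the 12x crop is centred near (228,226), which is pixel (203.5, 223.3).

Run:
```python
from h import *
print(ray("top",(203.5,223.3),.034)); delta([.465,.356,.3],-4)
```

```text
[0.4653691  0.35673944 0.034     ]
shift [ 1.467 -0.778  0.193] turn [ 0.     0.001 -0.043]
```

Request:
carry_out(increments=[0.9,-0.5,0,0,0,-0.04,75,0.9,-0.5,0,0,0,-0.04,75,0.9,-0.5,0,0,0,-0.04,75,0.9,-0.5,0,0,0,-0.04,75,0.9,-0.5,0,0,0,-0.04,75])

```text
time: 17.95
tcp_pos: [0.4979, 0.2675, 0.3293]
tcp_rot: [0.732, 0.682, -0.0, 0.0]
wrist_force: [1.0, -0.5, 0.7]
opening: 0.817
grip_force: 0.0
```

Request:
carry_out(increments=[0.57,-0.26,0.19,0,0,0,75,0.57,-0.26,0.19,0,0,0,75,0.57,-0.26,0.19,0,0,0,75,0.57,-0.26,0.19,0,0,0,75])

```text
time: 18.35
tcp_pos: [0.4657, 0.3547, 0.3003]
tcp_rot: [0.732, 0.681, -0.0, 0.0]
wrist_force: [-0.1, 0.3, 0.1]
opening: 0.817
grip_force: 0.0
```

Run:
```python
from h import *
cv2.imwrite("pics/s2.png",get_image("side")[100:360,180:480,::-1].repeat(2,0).repeat(2,1))
s=get_state(); print(s["tcp_pos"])
delta([.465,.356,.195],-4)
```

```text
[0.46613237 0.35429041 0.30092449]
shift [ 0.011 -0.009  0.706] turn [ 0.001  0.001 -0.005]
```

View pics/s2.png

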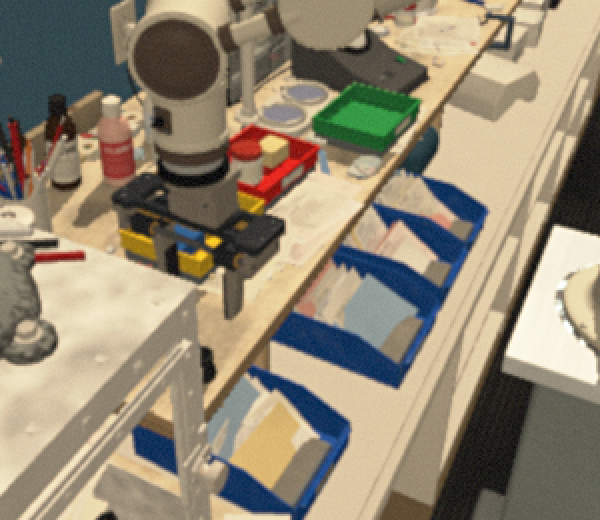

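In the side view the jar (247,160) and tan carton (273,150) stand upright in the red tray. The loupe is at (208,362), with the fingers above it. Descend and grip it lightly.

Request:
carry_out(increments=[0.01,-0.01,0.25,0,0,0,75,0.01,-0.01,0.5,0,0,0,75,0.01,-0.01,0.68,0,0,0,75,0.01,-0.01,0.71,0,0,0,75,0.01,-0.01,0.71,0,0,0,25,0.01,-0.01,0.71,0,0,0,25,0.01,-0.01,0.71,0,0,0,25,0.01,-0.01,0.71,0,0,0,25,0.01,-0.01,0.71,0,0,0,25,0.01,-0.01,0.71,0,0,0,25], grip_force=10)

```text
time: 19.4
tcp_pos: [0.4634, 0.3577, 0.195]
tcp_rot: [0.732, 0.681, 0.001, 0.0]
wrist_force: [1.1, -0.4, 2.7]
opening: 0.342
grip_force: 10.1
```

Request:
carry_out(increments=[0,0,0,0,0,0,25,0,0,0,0,0,0,25,0,0,-0.25,0,0,0,25,0,0,-0.5,0,0,0,25,0,0,-0.8,0,0,0,25,0,0,-0.95,0,0,0,25,0,0,-0.95,0,0,0,25])

```text
time: 20.1
tcp_pos: [0.4642, 0.3581, 0.341]
tcp_rot: [0.732, 0.681, 0.004, 0.001]
wrist_force: [-0.1, 1.2, 0.3]
opening: 0.345
grip_force: 9.9
```

Run:
```python
from h import *
s=get_state(); print(s["tcp_pos"],s["opening"]*92,s["grip_force"])
delta([.515,-.3,.335],-4)
```

```text
[0.46422081 0.35810433 0.34100872] 31.734246057646573 9.920884295087689
shift [-4.352  0.651  0.027] turn [ 0.009 -0.005 -0.002]
```

Request:
carry_out(increments=[-0.3,0.05,0,0,0,0,25,-0.6,0.1,0,0,0,0,25,-0.9,0.13,0,0,0,0,25,-1,0.15,0,0,0,0,25])

```text
time: 20.5
tcp_pos: [0.4741, 0.2032, 0.3342]
tcp_rot: [0.733, 0.68, -0.002, -0.001]
wrist_force: [-0.6, 1.4, -0.4]
opening: 0.344
grip_force: 9.9
```

Request:
carry_out(increments=[-0.3,0.05,0,0,0,0,25,-0.6,0.1,0,0,0,0,25,-0.9,0.13,0,0,0,0,25,-1,0.15,0,0,0,0,25])

```text
time: 20.9
tcp_pos: [0.4859, 0.052, 0.3345]
tcp_rot: [0.733, 0.68, -0.002, -0.001]
wrist_force: [-0.2, 0.1, -1.1]
opening: 0.344
grip_force: 9.9
```

Request:
carry_out(increments=[-0.3,0.05,0,0,0,0,25,-0.6,0.1,0,0,0,0,25,-0.9,0.13,0,0,0,0,25,-1,0.15,0,0,0,0,25])

```text
time: 21.3
tcp_pos: [0.4976, -0.0993, 0.3347]
tcp_rot: [0.733, 0.68, -0.001, -0.001]
wrist_force: [-0.2, 0.5, -0.5]
opening: 0.342
grip_force: 9.9
```

Request:
carry_out(increments=[-0.3,0.05,0,0,0,0,25,-0.6,0.1,0,0,0,0,25,-0.9,0.13,0,0,0,0,25,-1,0.15,0,0,0,0,25])

```text
time: 21.7
tcp_pos: [0.5095, -0.2502, 0.335]
tcp_rot: [0.733, 0.68, -0.0, -0.001]
wrist_force: [0.2, 0.2, -0.6]
opening: 0.338
grip_force: 9.9
```

Run:
```python
from h import *
s=get_state(); print(s["tcp_pos"],s["opening"]*92,s["grip_force"])
delta([.518,-.3,.2195],-4)
```

```text
[ 0.50949605 -0.25020084  0.33500395] 31.105499785141454 9.922009501352704
shift [-0.327  0.083  0.77 ] turn [-0.003 -0.001 -0.006]
```

Request:
carry_out(increments=[-0.32,0.08,0,0,0,0,25,-0.32,0.08,0.25,0,0,0,25,-0.32,0.08,0.5,0,0,0,25,-0.32,0.08,0.68,0,0,0,25,-0.32,0.08,0.73,0,0,0,25,-0.32,0.08,0.755,0,0,0,25,-0.32,0.08,0.765,0,0,0,25,-0.32,0.08,0.77,0,0,0,25,-0.32,0.08,0.77,0,0,0,25])

```text
time: 22.6
tcp_pos: [0.5191, -0.2964, 0.2227]
tcp_rot: [0.732, 0.681, 0.0, 0.001]
wrist_force: [0.2, -0.3, -0.3]
opening: 0.344
grip_force: 9.9
```

Run:
```python
from h import *
cv2.imwrite("pics/s3.png",cv2.resize(get_image("side")[110:200,320:430,::-1],None,fx=6,fy=6))
s=get_state(); print(s["tcp_pos"],s["opening"]*92,s["grip_force"],s["wrist_force"])
```

```text
[ 0.51898135 -0.29641666  0.22262266] 31.727057261921498 9.92248205408373 [ 0.04828388  0.49512559 -0.24519465]
```

View pics/s3.png

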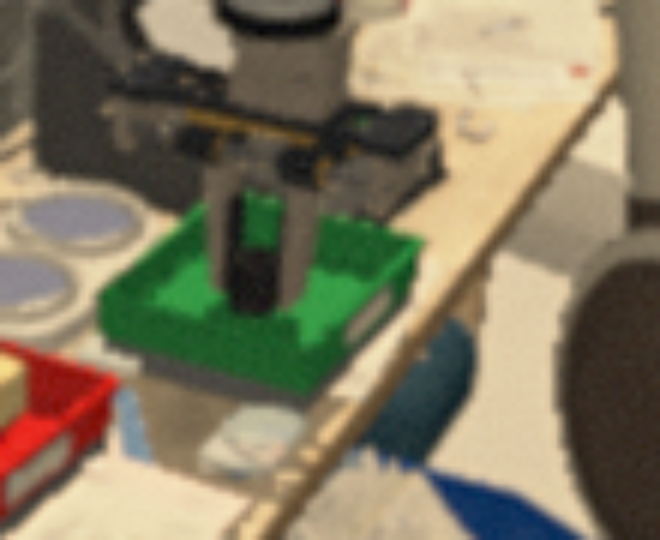

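The loupe hangs upright between the fingers at crop (253,280), just above the green floor. Lower it the last millimetres.

Request:
carry_out(increments=[0,0,0.007,0,0,0,25,0,0,0.014,0,0,0,25,0,0,0.02,0,0,0,25,0,0,0.02,0,0,0,25])

```text
time: 23.05
tcp_pos: [0.5187, -0.2963, 0.219]
tcp_rot: [0.732, 0.681, -0.0, 0.0]
wrist_force: [-0.5, 0.9, 3.6]
opening: 0.343
grip_force: 10.2
```

In contact, so release and rise.

Request:
carry_out(increments=[0,0,0,0,0,0,50,0,0,0,0,0,0,50,0,0,0,0,0,0,50,0,0,0,0,0,0,50,0,0,-0.2,0,0,0,50,0,0,-0.5,0,0,0,50,0,0,-0.8,0,0,0,50,0,0,-1,0,0,0,50,0,0,-1,0,0,0,50])

```text
time: 23.95
tcp_pos: [0.5197, -0.2971, 0.3744]
tcp_rot: [0.732, 0.681, 0.001, 0.005]
wrist_force: [0.3, 0.5, 0.9]
opening: 0.543
grip_force: 0.0
```

Request:
carry_out(increments=[0.8,-1,0,0,0,0,50,0.8,-1,0,0,0,0,50,0.8,-1,0,0,0,0,50,0.8,-1,0,0,0,0,50,0.8,-1,0,0,0,0,50,0.8,-1,0,0,0,0,50])

```text
time: 24.55
tcp_pos: [0.3772, -0.1654, 0.3677]
tcp_rot: [0.732, 0.681, -0.0, 0.0]
wrist_force: [-0.5, -0.5, -0.0]
opening: 0.547
grip_force: 0.0
```

Run:
```python
from h import *
a=get_image("top")[130:245,180:480,::-1];b=get_image("side")[120:290,230:430,::-1]
cv2.imwrite("pics/f.png",np.vstack([cv2.resize(a,(700,268)),cv2.resize(b,(700,325))[:,:700]]))
```

```text
(no output)
```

View pics/f.png

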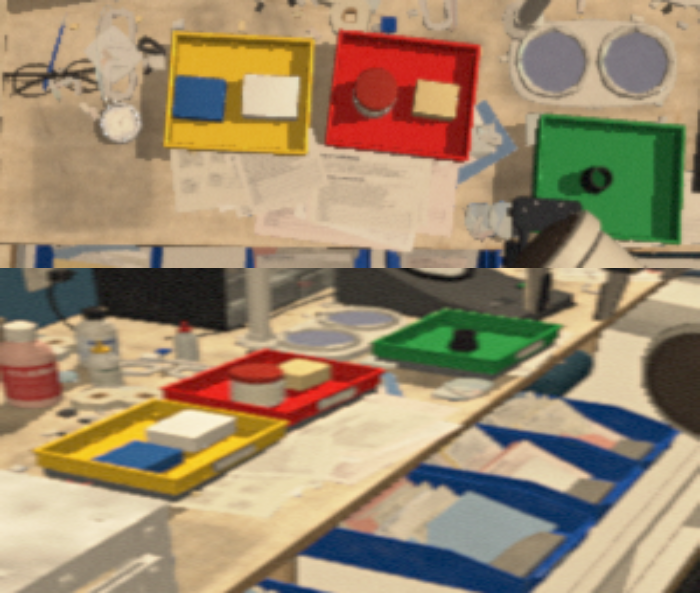

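All five stand upright in their trays. Blue, at top-view (174–226, 77–121), sits near the left wall, so I'll check its clearance by measurement.

Run:
```python
from h import *
im=get_image("top")[:,:,::-1];hsv=cv2.cvtColor(im,cv2.COLOR_BGR2HSV)
x0,y0=245,155
k=cv2.inRange(cv2.resize(hsv[y0:195,x0:290],None,fx=4,fy=4,interpolation=1),(98,90,40),(125,255,255))
c=max(cv2.findContours(k,0,2)[0],key=cv2.contourArea)
P=np.array([ray("top",(q+.5)/4-.5+[x0,y0],.048)[:2] for q in c[:,0]],np.float32); print(cv2.minAreaRect(P),P.min(0),P.max(0))
```

```text
((0.6114670634269714, 0.18610084056854248), (0.05995484068989754, 0.05061827600002289), 85.32331848144531) [0.5850597  0.15518276] [0.6371228  0.21709487]
```

```bash
python3 -c "from rig import *; print(sign_off())"
```

```text
the job is handed in; nothing more can be done
None
```

I put all five items upright in their trays (white and blue in yellow, tan and jar in red, loupe in green), left the lens clock and spectacles alone, and handed the job in after about 25 s; blue lies flat about 2 mm from the yellow tray's left wall.

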